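# Hang a jeweller's rinsing basket on its drip stand

## Task

Lift the basket's folded bail upright with one closed fingertip, gently and without pinching it or shoving the basket away; the bail then stands by itself. Then take the upright bail by its sleeve and hang the basket on the twin hook of the drip stand: ease the bail down past the sprung keepers until it rests in the bottom of both hooks and the keepers have closed above it, without dropping it or forcing it down, and let go. Leave the jar, the block, the bowl and the brush where they are.

Things in the scene. Friction and masses are not known exactly. Their poses are not given: they have to be found in the camera images.
- basket: Loose steel basket 84 (x) by 112 (y) by 50 mm high, wall 3 mm, 0.35 to 0.57 kg with castings. Origin: centre of its underside; z up. Swing bail (18 g): a U of 8 mm tube, arms 105 mm long at y = +-60 mm on a pivot axis along y through (0, 0, 46 mm); a straight cross bar along y joins their ends, with a black sleeve 11 mm thick, 44 mm long round its middle.
- bail (a joint): Bail angle: 0 = folded level, cross bar out on the basket's -x side (towards the robot), 63 mm outside the wall; 1.571 = upright. Cross bar at basket x = -105 cos(angle), z = 46 + 105 sin(angle) mm. 0 to 0.4 at the start. The pivots are stiff (0.015 N m): the bail stays where it is left; a hanging basket may lean some degrees.
- bail_bar (a point): Middle of the bail's cross bar, on the bar's axis, inside the black sleeve (bare bar, radius 4 mm, beyond 22 mm either side). With the bail upright it is 151 mm above the basket's underside.
- stand: Drip stand fixed to the bench: tray foot 18 mm high, a 14 mm post 115 mm behind (+x of) the origin, and a twin hook clamped on the post. Origin: on the bench, straight below the middle of the hook's two troughs; z up; x points from the hook's tips to the post; y is the line along which the hung bail's bar lies.
- tray_middle (a point): Tray floor, 10 mm above the stand's origin. Above it are the two prongs, 8 mm bar, at stand y = +-36 mm (64 mm clear between, for the fingers), joined by a cross bar at x = +92 mm level with the tips. Each prong is a U trough open upwards: 24 mm clear inside, x = -12 to +12 mm; tip axis 42 mm above the bottom's axis. A hung bar lies 8 mm above the bottom's axis.
- post_top (a point): Top of the post, 260 mm above the bench. The hook's clamp on this post is set at a height that is not measured: the axis of the troughs' bottom lies anywhere from 170 to 200 mm above the bench, the tips' upper ends 46 mm above that. It must be seen or felt. The clamp does not slip.
- keeper_l (a joint): Sprung brass keeper over the +y prong's trough, 24 mm long, 5 mm thick, pivoted at the tip, reaching to +x. 0 = closed (level); pressed by a bar it swings down, to 1.4 rad, and springs shut above the bar. The pair resists with about 1 to 3 N, less than the basket's weight. The bar passes their ends about 24 mm below the tip axis (near 1.1 rad) and rests 10 mm lower.
- keeper_r (a joint): The same keeper on the -y prong.
- flux_bottle: Bystander: loose amber glass jar, 44 mm across, 85 mm high. Origin: centre of its underside.
- charcoal_block: Bystander: loose black charcoal block 90 by 60 by 30 mm. Origin: centre of its underside.
- parts_bowl: Bystander: loose white ceramic bowl, 90 mm across, 35 mm high. Origin: centre of its underside.
- brass_brush: Bystander: loose hand brush, about 200 mm long, lying on the bench. Origin: about its middle.

How it is judged:
By the outcome, as a careful person would: the job done as asked, in the order asked, and still so for the second after the job is handed in, with the robot touching nothing.
It also fails if it takes over 72 s, if anything falls off the work surface, if the arm or the gripper's body presses on something with over 40 N, if the wrist force passes 120 N, or if a joint passes its speed limit or range.

## Robot

A 6-joint arm with a two-finger parallel gripper is mounted at the origin on the work surface. World frame = base frame: x ahead of the robot, y to its left, z up, the work surface at z = 0. Lengths are in m, angles in rad, forces in N, time in s.
With the tool pointing down it reaches from about 0.3 to 0.825 m from the base axis. Payload 5.4 kg.
Tool frame: the origin (TCP) lies at the very end of the fingers, on their centre line; the grasp point (between the pads) lies 19 mm behind it; z points along the fingers, y is the line along which they close (so a half turn about z gives the same grasp; the last joint's range is limited). The gripper opens to 92 mm and grips with 3 to 60 N. Pads are 20 mm wide; open, the fingers measure 128 mm over their backs; the gripper's body (75 mm by 189 mm) begins 69 mm behind the grasp point.
Start: joints at [1.031, 0.158, 1.597, -0, 1.386, -0.21], TCP at [0.186, 0.544, 0.215] pointing down, gripper open.
Joint ranges: [-2.91, 2.91], [-0.94, 2.29], [0.18, 2.7], [-1.29, 4.43], [0.17, 2.64], [-3, 3]. Speed limits (rad/s): [2.57, 2.57, 3.14, 3.14, 3.14, 3.14].

## Interface

Orientations are given as a rotation vector (axis times angle).
In Python, from workcell import bot gives the robot as it stands. Calls block until the motion is done:
- bot.goto(position, orientation): joint-space move of the TCP to a pose.
- bot.line_to(position, rot=None, max_speed=0.15): straight line of the TCP; rot=None keeps the orientation; max_speed is the mean speed in m/s.
- bot.set_joints(angles): joint-space move.
- bot.set_gripper(opening, newtons=None): opening from 0.0 (shut) to 1.0 (fully open); newtons is the grip in N (None keeps the last); returns when the fingers have stopped.
- bot.hold(seconds).
- bot.inverse_kinematics(position, orientation): joint angles nearest the present ones, or None.
- bot.read_camera(name): name is "side" or "top"; returns a dict with "pixels" (384x512x3 uint8, blue, green, red), "fx", "fy", "cx", "cy" (pixels), "k1" (the pictures are not rectified: a ray, as slopes to the right and down, at radius r is drawn at 1 + k1 r^2 times it, then the intrinsics apply), "R" (3x3) and "t" (3): a world point X has camera coordinates R X + t. Camera axes: x right, y down, z forward; pixel columns grow to the right and rows downward; lengths in m; the calibration is good to about 2 mm. A picture is of the moment at which its call begins. There is no depth.
A pose or a line that the arm cannot do raises bot.MotionError and nothing moves.
- bot.job_done(): hands the job in; it is judged then, once.
Readings, each from a call of its own:
- bot.current_clock(): time.
- bot.current_joints(): joint angles.
- bot.current_joint_vel(): joint speeds.
- bot.current_effort(): joint torques, N m.
- bot.current_ee_pos(): TCP position.
- bot.current_tool_rot(): TCP orientation.
- bot.current_contact_force(): force on the tool from outside, world axes, zero at the start.
- bot.current_ft_torque(): the same for the moment, N m.
- bot.current_opening(): opening from 0.0 (shut) to 1.0 (fully open).
- bot.current_grip_force(): force on a finger pad.
Only numpy, scipy, OpenCV 4.12 (cv2) and the standard library are available. Lean on these libraries where they do the work, as an engineer would, in place of code of your own. Each camera call takes 0.05 s, during which the arm holds its last target. There are 200 camera calls.

## Working session

There is one attempt and no reset: what is moved stays moved. The work goes in short steps, each a Python script; the robot and the scene stay as the last script left them, time stands still between calls to the robot, and variables do not carry over. Pictures are saved under pics/ and viewed, at most 10 in all, crops included, and the job is handed in when it is done.

```bash
ls; mkdir -p pics; python3 - <<'E'
from workcell import bot
import cv2,numpy as np
for n in ("side","top"):
    c=bot.read_camera(n)
    cv2.imwrite(f"pics/{n}0.png",cv2.resize(c["pixels"],(800,600),interpolation=cv2.INTER_CUBIC))
    R=np.array(c["R"]);print(n,{k:c[k] for k in("fx","fy","cx","cy","k1")},R.round(3).tolist(),"C",(-R.T@np.array(c["t"])).round(3))
print(bot.current_tool_rot(),bot.current_clock())
E
```

```text
pics
side {'fx': 439.5170445108779, 'fy': 439.5170445108779, 'cx': 251.09392741100555, 'cy': 184.1751272076666, 'k1': -0.03733374884106379} [[0.993, -0.121, -0.013], [-0.081, -0.579, -0.811], [0.091, 0.806, -0.584]] C [ 0.408 -0.999  0.875]
top {'fx': 420.32762193109016, 'fy': 420.32762193109016, 'cx': 263.89717461397237, 'cy': 193.17478044045174, 'k1': -0.015185909137999077} [[0.002, -1.0, -0.011], [-0.997, -0.001, -0.079], [0.079, 0.011, -0.997]] C [0.446 0.003 1.362]
[-5.15522082e-01 -3.09841844e+00  2.51077032e-03] 0.1
```

View pics/side0.png

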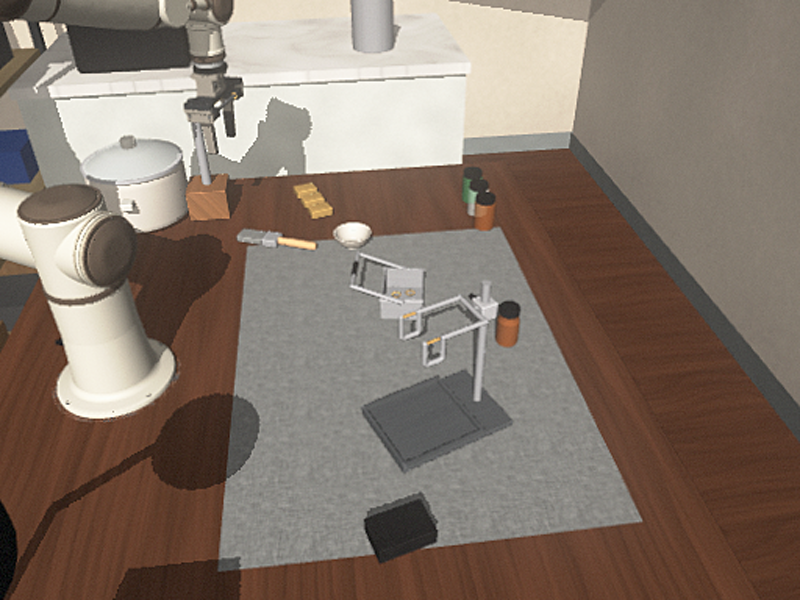

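View pics/top0.png

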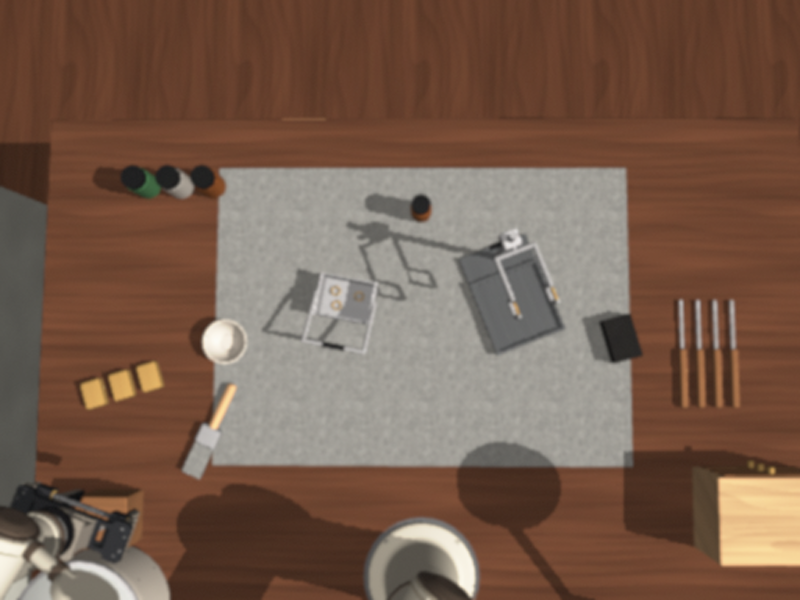

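The side view shows the basket at (403,293) with its bail towards the robot (sleeve at 355,268), and the stand with its tray at (430,418) and hook at (430,330). In the top view the basket is at (340,297) with the sleeve at (333,346), and the stand at (512,295). The bowl, brush, jar and block are all clear of the work. Next, enlarged crops to measure from.

```bash
python3 - <<'E'
import cv2
from workcell import bot
t=bot.read_camera("top")["pixels"][140:232,160:360]
s=bot.read_camera("side")["pixels"][155:305,215:345]
cv2.imwrite("pics/tc.png",cv2.resize(t,None,fx=4,fy=4,interpolation=cv2.INTER_CUBIC))
cv2.imwrite("pics/sc.png",cv2.resize(s,None,fx=4,fy=4,interpolation=cv2.INTER_CUBIC))
E
```

```text
(no output)
```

View pics/tc.png

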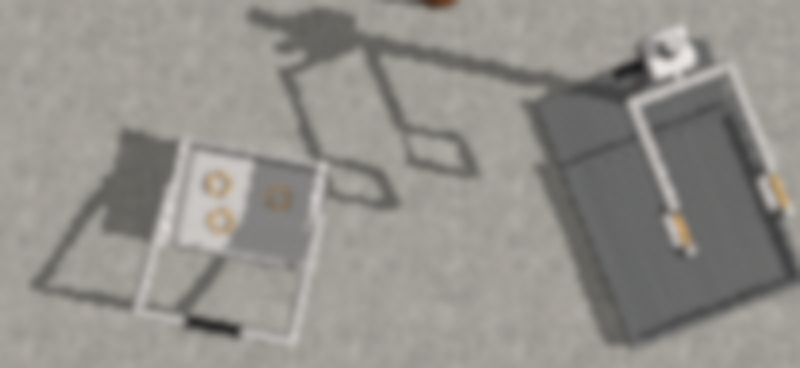

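View pics/sc.png

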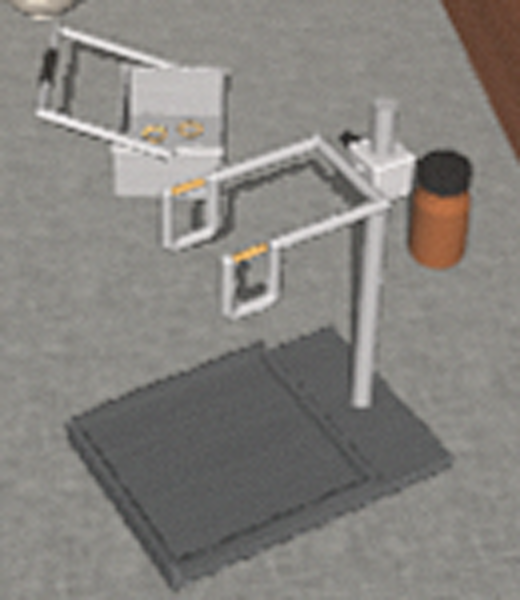

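The top crop shows the bail's corners at (141,310) and (293,340), and the keepers at (680,230) and (778,190). The side crop shows the bail's corners at (63,33) and (38,112), the post top at (384,102) and the trough bottoms at (190,240) and (252,307). I'll fit both poses to these points.

```bash
cat > h.py <<'E'
import numpy as np,cv2
from scipy.optimize import least_squares
from scipy.spatial.transform import Rotation as Ro
from workcell import bot
def proj(c,X):
    P=np.atleast_2d(X)@np.array(c["R"]).T+np.array(c["t"]); s=P[:,:2]/P[:,2:]
    s=s*(1+c["k1"]*(s**2).sum(1,keepdims=True))
    return s*[c["fx"],c["fy"]]+[c["cx"],c["cy"]]
def place(p,L):  # p=x,y,yaw
    return np.atleast_2d(L)@Ro.from_euler('z',p[2]).as_matrix().T+[p[0],p[1],0]
def down(yaw):   # tool down, tool y axis (closing line) along heading yaw
    y=np.array([np.cos(yaw),np.sin(yaw),0]);z=np.array([0,0,-1.]);
    return Ro.from_matrix(np.c_[np.cross(y,z),y,z])
E
python3 - <<'E'
from h import *
ct,cs=bot.read_camera("top"),bot.read_camera("side")
f=lambda a,off:(np.array(a,float)+.5)/4-.5+off
T=lambda a:f(a,[160,140]); S=lambda a:f(a,[215,155])
def bk(p):
    a=p[3]; bx,bz=-.105*np.cos(a),.046+.105*np.sin(a)
    bail=[[bx,.06,bz],[bx,-.06,bz],[bx,0,bz]]
    rt=[[.042,.056,.05],[.042,-.056,.05]]
    rs=[[-.042,.056,.05],[.042,.056,.05],[-.042,-.056,0],[.042,-.056,0]]
    return np.r_[(proj(ct,place(p,bail+rt))-T([[141,310],[293,340],[213,326],[183,148],[324,165]])).ravel(),
      (proj(cs,place(p,bail+rs))-S([[63,33],[38,112],[49,67],[133,68],[228,71],[117,191],[219,195]])).ravel()]
def st(p):
    h=p[3]
    k=[[-.004,.036,h+.042],[-.004,-.036,h+.042]]; c=[[.092,.036,h+.042],[.092,-.036,h+.042]]
    b=[[0,.036,h],[0,-.036,h]]; po=[[.115,0,.26]]
    return np.r_[(proj(ct,place(p,k+c+po))-T([[680,230],[778,190],[633,100],[735,68],[672,50]])).ravel(),
      (proj(cs,place(p,k+b+c+po+[[.115,0,.018]]))-S([[189,186],[250,252],[190,240],[252,307],[318,142],[385,206],[384,102],[362,405]])).ravel()]
for n,fn,x0 in(("basket",bk,[.5,.15,0,.2]),("stand",st,[.5,-.15,.3,.185])):
    r=least_squares(fn,x0,loss='soft_l1');print(n,r.x.round(4));print(fn(r.x).reshape(-1,2).round(1).tolist())
print(bot.current_clock())
E
```

```text
basket [ 0.5596  0.1526 -0.1917  0.3546]
[[-1.1, -0.1], [-0.5, 0.0], [0.2, -0.3], [0.6, -2.9], [0.2, -0.4], [-1.4, -1.0], [0.6, 0.3], [0.0, 0.7], [-1.9, -0.5], [-0.6, -0.5], [-0.3, 1.2], [0.3, 1.1]]
stand [ 0.5428 -0.198   0.3719  0.1749]
[[0.7, 0.2], [0.7, 0.7], [-0.6, 0.2], [-1.8, -1.2], [0.9, -2.6], [-0.9, 0.4], [-0.9, 0.6], [0.3, -0.3], [-0.3, -0.1], [0.2, -0.1], [-0.2, -0.5], [0.6, 0.5], [0.1, -3.2]]
0.3
```

```bash
cat >> h.py <<'E'
B=np.array([.5596,.1526,-.1917]); A0=.3546
ST=np.array([.5428,-.198,.3719]); H=.175
def tilt(t):  # fingers down, tipped by t towards basket +x, closing line along basket y
    return Ro.from_euler('z',B[2])*Ro.from_euler('y',-t)*Ro.from_euler('x',np.pi)
def lift_tcp(a,t,gap=0.,along=.012,back=0.):
    d=np.array([np.sin(t),0,-np.cos(t)]); n=np.array([np.cos(t),0,np.sin(t)])
    bar=np.array([-.105*np.cos(a),0,.046+.105*np.sin(a)])
    return place(B,bar-n*(.0155+gap)+d*(along-back))[0]
E
python3 - <<'E'
from h import *
for t in (.6,.7,.8):
  for flip in (0,1):
    R=tilt(t)*Ro.from_euler('z',np.pi*flip); rv=R.as_rotvec()
    if not flip: print(t,"z",Ro.from_euler('z',-B[2]).apply(R.apply([0,0,1])).round(2))
    for p in (lift_tcp(A0,t,.02,back=.1),lift_tcp(A0,t,.02),lift_tcp(1.571,t),lift_tcp(1.571,t,.02,back=.1)):
        q=bot.inverse_kinematics(p,rv); print(flip,p.round(3),None if q is None else np.round(q,2))
for nm,P,zs in(("basket",B,(.25,.132,.30)),("stand",ST,(.30,.16))):
  for k in(0,1):
    for z in zs:
      q=bot.inverse_kinematics([P[0],P[1],z],down(P[2]+np.pi*k).as_rotvec());print(nm,k,z,None if q is None else np.round(q,2))
E
```

```text
0.6 z [ 0.56 -0.   -0.83]
0 [0.385 0.186 0.135] [ 0.41 -0.51  2.45 -0.49  0.75  2.46]
0 [0.441 0.176 0.053] [ 0.31 -0.16  2.41 -0.68  0.45  2.62]
0 [0.554 0.154 0.132] [ 0.18 -0.09  2.15 -0.4   0.55  2.22]
0 [0.482 0.168 0.204] [ 0.25 -0.38  2.22 -0.35  0.77  2.2 ]
1 [0.385 0.186 0.135] [ 0.41 -0.51  2.45 -0.49  0.75 -0.68]
1 [0.441 0.176 0.053] [ 0.31 -0.16  2.41 -0.68  0.45 -0.52]
1 [0.554 0.154 0.132] [ 0.18 -0.09  2.15 -0.4   0.55 -0.92]
1 [0.482 0.168 0.204] [ 0.25 -0.38  2.22 -0.35  0.77 -0.94]
0.7 z [ 0.64 -0.   -0.76]
0 [0.381 0.187 0.127] [ 0.48 -0.52  2.52 -0.69  0.68  2.69]
0 [0.444 0.175 0.05 ] None
0 [0.556 0.153 0.132] [ 0.2  -0.11  2.21 -0.6   0.45  2.43]
0 [0.477 0.169 0.195] [ 0.29 -0.41  2.31 -0.5   0.67  2.36]
1 [0.381 0.187 0.127] [ 0.48 -0.52  2.52 -0.69  0.68 -0.45]
1 [0.444 0.175 0.05 ] [ 0.35 -0.14  2.45 -1.03  0.4  -0.15]
1 [0.556 0.153 0.132] [ 0.2  -0.11  2.21 -0.6   0.45 -0.72]
1 [0.477 0.169 0.195] [ 0.29 -0.41  2.31 -0.5   0.67 -0.78]
0.8 z [ 0.72 -0.   -0.7 ]
0 [0.377 0.188 0.118] [ 0.55 -0.48  2.57 -0.95  0.64  2.98]
0 [0.447 0.174 0.049] None
0 [0.557 0.153 0.132] [ 0.22 -0.11  2.26 -0.92  0.37  2.75]
0 [0.473 0.169 0.187] [ 0.34 -0.43  2.38 -0.72  0.58  2.58]
1 [0.377 0.188 0.118] [ 0.55 -0.48  2.57 -0.95  0.64 -0.16]
1 [0.447 0.174 0.049] None
1 [0.557 0.153 0.132] [ 0.22 -0.11  2.26 -0.92  0.37 -0.39]
1 [0.473 0.169 0.187] [ 0.34 -0.43  2.38 -0.72  0.58 -0.56]
basket 0 0.25 [ 0.06  0.15  1.54 -0.    1.46  0.25]
basket 0 0.132 [ 0.06  0.25  1.66 -0.    1.23  0.25]
basket 0 0.3 [ 0.06  0.13  1.46 -0.    1.55  0.25]
basket 1 0.25 [ 0.06  0.15  1.54 -0.    1.46 -2.89]
basket 1 0.132 [ 0.06  0.25  1.66 -0.    1.23 -2.89]
basket 1 0.3 [ 0.06  0.13  1.46 -0.    1.55 -2.89]
stand 0 0.3 [-0.56  0.12  1.47 -0.    1.55 -0.93]
stand 0 0.16 [-0.56  0.21  1.65 -0.    1.28 -0.93]
stand 1 0.3 [-0.56  0.12  1.47 -0.    1.55  2.21]
stand 1 0.16 [-0.56  0.21  1.65 -0.    1.28  2.21]
```

```bash
python3 - <<'E'
from h import *
t=.6; rv=(tilt(t)*Ro.from_euler('z',np.pi)).as_rotvec()
bot.set_gripper(0.,10)
bot.goto(lift_tcp(A0,t,.02,back=.1),rv)
bot.line_to(lift_tcp(A0,t,.02),max_speed=.1)
f0=np.array(bot.current_contact_force())
for a in list(np.arange(A0+.06,1.5,.14))+[1.54]:
    bot.line_to(lift_tcp(a,t),max_speed=.06)
    print(round(a,2),(np.array(bot.current_contact_force())-f0).round(2))
print(bot.current_clock(),f0)
s=bot.read_camera("side")["pixels"][140:250,200:330]; tt=bot.read_camera("top")["pixels"][140:250,160:290]
cv2.imwrite("pics/up.png",cv2.resize(np.hstack([s,tt]),None,fx=3,fy=3,interpolation=cv2.INTER_CUBIC))
E
```

```text
0.41 [-1.76  0.6   0.14]
0.55 [-0.76  1.51 -0.02]
0.69 [-0.8   0.67 -0.38]
0.83 [-0.75  0.18  0.7 ]
0.97 [-0.28  0.67  0.37]
1.11 [-1.1   0.35  0.78]
1.25 [-0.87  0.23  0.57]
1.39 [-1.4   1.27  0.59]
1.54 [-1.34  1.25  0.37]
8.0333 [ 0.79398884 -0.79499415 -0.55126606]
```

View pics/up.png

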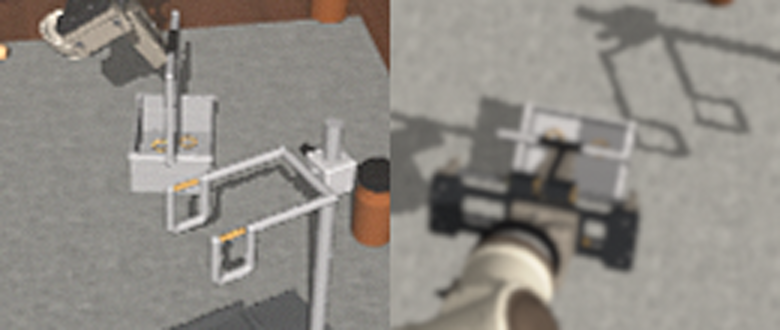

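The bail is up: in the side half its bar runs from (175,12) to (170,72), and in the top half it lies across the basket at about row 142. I'll withdraw the finger and measure where bar and basket are now.

```bash
python3 - <<'E'
from h import *
t=.6
bot.line_to(lift_tcp(1.54,t,.02),max_speed=.1)
bot.line_to(lift_tcp(1.54,t,.03,back=.15),max_speed=.2)
s=bot.read_camera("side")["pixels"][135:215,225:305]; tt=bot.read_camera("top")["pixels"][150:230,180:260]
cv2.imwrite("pics/up2.png",cv2.resize(np.hstack([s,tt]),None,fx=5,fy=5,interpolation=cv2.INTER_CUBIC))
print(bot.current_clock())
E
```

```text
9.4833
```

View pics/up2.png

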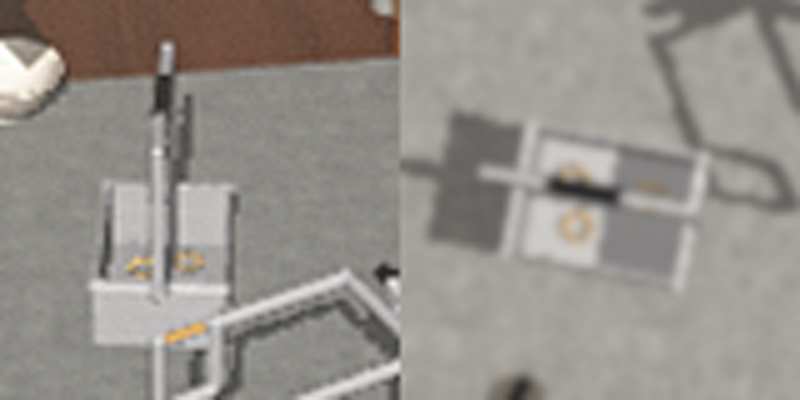

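The side half shows the bar's ends at (167,45) and (157,147) and the sleeve at (163,95). The top half shows the sleeve at (584,191), the bar's ends at (482,172) and (700,210), and the basket's rim corners. Refit from these points.

```bash
python3 - <<'E'
from h import *
ct,cs=bot.read_camera("top"),bot.read_camera("side")
f=lambda a,off:(np.array(a,float)+.5)/5-.5+off
T=lambda a:f(a,[180,150]); S=lambda a:f(a,[225,135])
def bk(p):
    a=p[3]; bx,bz=-.105*np.cos(a),.046+.105*np.sin(a)
    bail=[[bx,.06,bz],[bx,-.06,bz],[bx,0,bz]]
    rt=[[.042,.056,.05],[.042,-.056,.05],[-.042,-.056,.05],[-.042,.056,.05]]
    rs=[[-.042,.056,.05],[.042,.056,.05],[-.042,-.056,0],[-.042,-.056,.05]]
    return np.r_[(proj(ct,place(p,bail+rt))-T([[82,172],[300,210],[184,191],[130,125],[307,155],[282,285],[108,250]])).ravel(),
      (proj(cs,place(p,bail+rs))-S([[167,45],[157,147],[163,95],[106,184],[235,187],[93,342],[92,284]])).ravel()]
r=least_squares(bk,[.56,.15,-.19,1.5],loss='soft_l1');p=r.x;print(p.round(4));print(bk(p).reshape(-1,2).round(1).tolist())
print("bar",place(p,[[-.105*np.cos(p[3]),0,.046+.105*np.sin(p[3])]])[0].round(4))
E
```

```text
[ 0.5593  0.1527 -0.1859  1.5596]
[[0.4, -0.2], [-2.6, -0.1], [0.3, -0.2], [0.3, -0.7], [-0.2, -0.2], [-0.4, 0.1], [-0.6, 0.4], [-0.1, 1.2], [-0.1, 1.3], [-0.3, 1.1], [-0.0, -0.2], [-0.7, -0.2], [0.3, 0.6], [0.2, -0.3]]
bar [0.5582 0.1529 0.151 ]
```

```bash
python3 - <<'E'
from h import *
bx,by=.5582,.1529; rb=down(-.186).as_rotvec(); rs=down(ST[2]).as_rotvec()
bot.goto([bx,by,.27],rb); bot.set_gripper(.7)
bot.line_to([bx,by,.132],max_speed=.12); f0=np.array(bot.current_contact_force())
bot.set_gripper(0.,30); print("open",bot.current_opening(),bot.current_grip_force(),f0.round(2),bot.current_clock())
bot.line_to([bx,by,.16],max_speed=.05); bot.hold(.2)
print("weight",(np.array(bot.current_contact_force())-f0).round(2),bot.current_opening(),bot.current_grip_force())
bot.line_to([bx,by,.245],max_speed=.12)
bot.line_to([.42,.05,.245],rs,max_speed=.15)
pre=place(ST,[-.15,0,0])[0]
bot.line_to([pre[0],pre[1],.245],max_speed=.17)
bot.hold(.3)
print((np.array(bot.current_contact_force())-f0).round(2),bot.current_opening(),bot.current_clock())
s=bot.read_camera("side")["pixels"][155:305,170:345]
cv2.imwrite("pics/pre.png",cv2.resize(s,None,fx=4,fy=4,interpolation=cv2.INTER_CUBIC))
E
```

```text
open 0.10951806653907956 29.999957978725433 [-0.11  1.05  0.03] 13.8583
weight [-0.02 -0.79 -3.97] 0.11175537886054374 29.999075531959534
[ 0.   -0.36 -4.67] 0.10728194186437395 19.1583
```

View pics/pre.png

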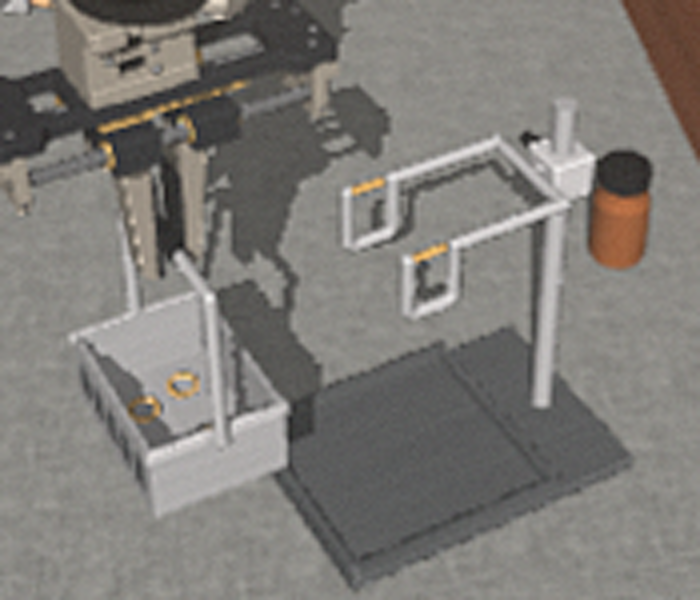

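The basket hangs level in front of the hook, near bail corner at (211,295), held by the sleeve. The hook's near trough is at (430,285). Now over the troughs.

```bash
python3 - <<'E'
from h import *
cs=bot.read_camera("side"); sc=lambda p,o:((p-o+.5)*4-.5).round(0).tolist()
print("pred corner",sc(proj(cs,place(ST,[[-.15,-.06,.264],[-.15,-.03,.264]])),[170,155]))
f0=np.array(bot.current_contact_force())
p=place(ST,[-.15,0,.224])[0]; bot.line_to([p[0],p[1],.224],max_speed=.1)
for x in(-.05,0.):
    p=place(ST,[x,0,0])[0]; bot.line_to([p[0],p[1],.224],max_speed=.12); print((np.array(bot.current_contact_force())-f0).round(2))
bot.hold(.2); c=bot.read_camera("side"); s=c["pixels"][150:275,225:345]
cv2.imwrite("pics/over.png",cv2.resize(s,None,fx=4.8,fy=4.8,interpolation=cv2.INTER_CUBIC))
P=proj(c,place(ST,[[0,-.06,.243],[0,-.036,.243],[-.016,-.036,.175+.042],[.016,-.036,.175+.042],[0,-.036,.175],[0,.036,.175]]))
print(((P-[225,150]+.5)*4.8-.5).round(0).tolist(),bot.current_clock())
E
```

```text
pred corner [[211.0, 300.0], [187.0, 267.0]]
[ 0.83  0.86 -0.44]
[1.29 0.24 0.52]
[[283.0, 313.0], [256.0, 285.0], [226.0, 337.0], [283.0, 316.0], [253.0, 392.0], [181.0, 311.0]] 21.4167
```

View pics/over.png

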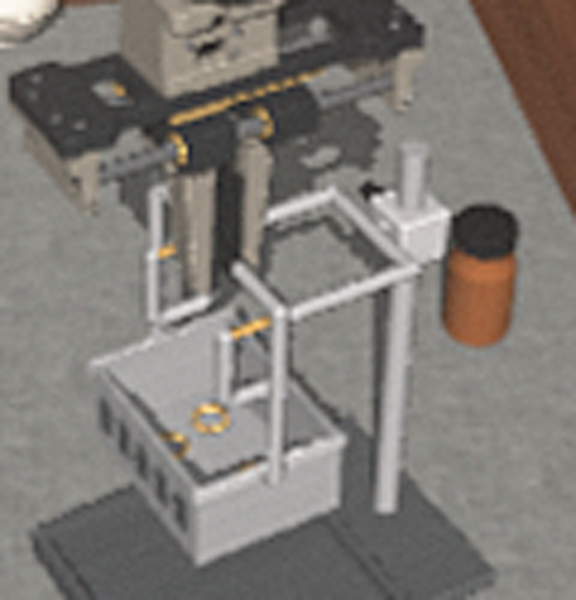

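The bar sits over both troughs: its near corner at (283,312) matches the predicted (283,313), and the near tip at (226,337) is also where predicted. Lowering in small steps while watching the force.

```bash
python3 - <<'E'
from h import *
def F(n=6):
    o=[]
    for _ in range(n): o.append(bot.current_contact_force()); bot.hold(.02)
    return np.mean(o,0)
f0=F(10); p=place(ST,[0,0,0])[0]; print(f0.round(2))
z=.224
bot.line_to([p[0],p[1],.208],max_speed=.05); z=.208
X=Ro.from_euler('z',-ST[2])
while z>.152:
    z-=.002 if z>.172 else .001
    bot.line_to([p[0],p[1],z],max_speed=.03)
    d=X.apply(F()-f0); print(round(z,4),d.round(2))
    if d[2]>5.5 or abs(d[0])>6 or abs(d[1])>6: break
print(bot.current_clock(),bot.current_opening())
s=bot.read_camera("side")["pixels"][150:275,225:345]
cv2.imwrite("pics/low.png",cv2.resize(s,None,fx=4.8,fy=4.8,interpolation=cv2.INTER_CUBIC))
E
```

```text
[-0.04  0.02 -4.22]
0.206 [ 0.04 -0.11  0.31]
0.204 [0.27 0.14 0.27]
0.202 [ 0.73 -0.07  1.46]
0.2 [ 1.08 -0.66  2.16]
0.198 [ 0.57 -1.02  2.  ]
0.196 [ 1.17 -0.96  2.23]
0.194 [ 1.4  -0.76  2.05]
0.192 [ 2.19 -1.17  2.36]
0.19 [ 2.29 -1.36  1.8 ]
0.188 [ 3.14 -0.98  1.45]
0.186 [ 3.13 -1.38  1.29]
0.184 [ 3.21 -1.12  0.78]
0.182 [ 2.84 -1.43  0.34]
0.18 [ 3.17 -1.22  0.37]
0.178 [ 3.29 -0.53  0.35]
0.176 [ 3.77 -0.23 -1.75]
0.174 [ 5.58 -2.32 -5.05]
0.172 [-0.31 -0.1   0.44]
0.171 [ 0.04 -0.13 -0.02]
0.17 [-0.17  0.38  0.54]
0.169 [-0.16  0.13  0.33]
0.168 [ 0.05 -0.02 -0.24]
0.167 [ 0.03 -0.2  -0.18]
0.166 [ 0.24 -0.15 -0.14]
0.165 [0.18 0.09 0.35]
0.164 [0.06 0.19 0.15]
0.163 [-0.35 -0.02  2.27]
0.162 [-1.54  2.25  9.64]
31.85 0.11031292673128251
```

View pics/low.png

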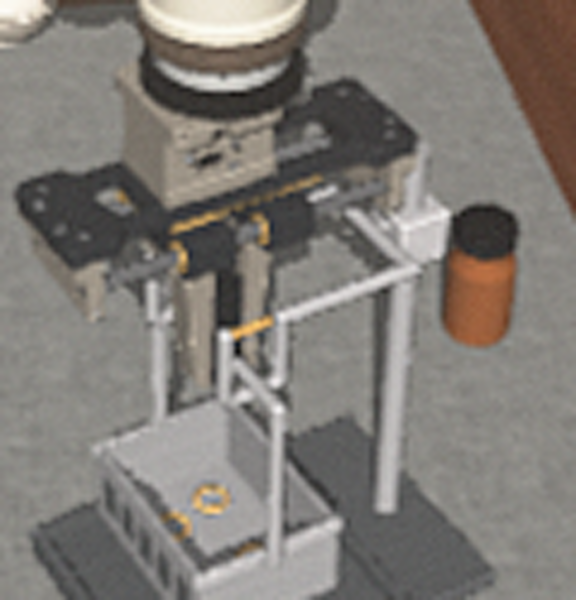

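The near keeper is level again at (250,327), above the bar lying in the trough bottom. The force trace shows the keepers snapping shut at z=0.173 and the bar seating at 0.163. I'll ease off the last press, let go and rise.

```bash
python3 - <<'E'
from h import *
p=place(ST,[0,0,0])[0]
bot.line_to([p[0],p[1],.1628],max_speed=.02); print(np.round(bot.current_contact_force(),2))
bot.set_gripper(.45); bot.hold(.3); print(np.round(bot.current_contact_force(),2),bot.current_opening())
bot.line_to([p[0],p[1],.30],max_speed=.12)
bot.line_to([.38,.05,.34],max_speed=.25); bot.hold(.5)
s=bot.read_camera("side")["pixels"][155:275,225:345]; t=bot.read_camera("top")["pixels"][140:230,280:370]
s=cv2.resize(s,(480,480),interpolation=cv2.INTER_CUBIC);t=cv2.resize(t,(320,320),interpolation=cv2.INTER_CUBIC)
im=np.zeros((480,800,3),np.uint8);im[:,:480]=s;im[:320,480:]=t
cv2.imwrite("pics/end.png",im);print(bot.current_clock())
E
```

```text
[-1.67 -0.02  4.22]
[ 1.09 -0.13  0.55] 0.4534207381110994
36.3167
```

View pics/end.png

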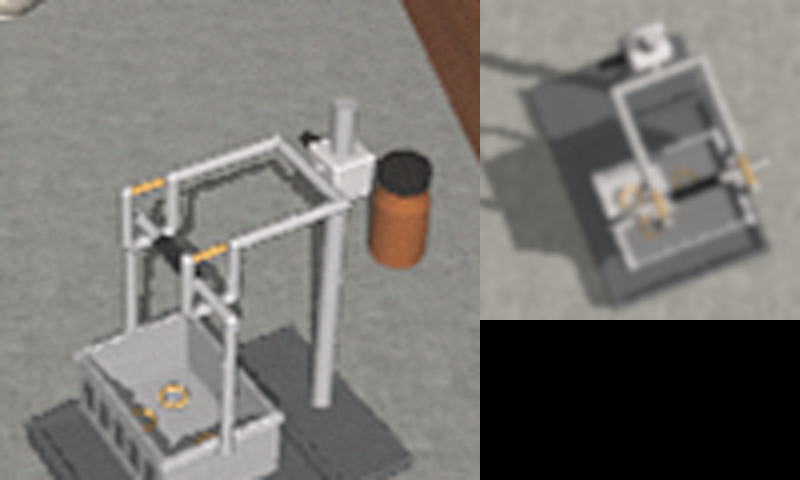

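The basket hangs in both troughs, the bar passing near (150,225) and (212,295). Both keepers are closed and level above it, at (150,186) and (210,253), and the robot is clear.

```bash
python3 -c "
from workcell import bot
print(bot.job_done())"
```

```text
the job is handed in; nothing more can be done
None
```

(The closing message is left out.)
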